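Spray-clean a contact sleeve and fit it on the antenna stub

TASK

The brass sleeve lying in the cradle has to be cleaned and fitted: stand it upright on the round pedestal of the spray station and let go, press the red nozzle cap of the canister gently all the way down for a moment and let it spring back up, then take the sleeve again and slide it gently down over the white antenna stub in the blue housing until it sits fully home, and let go. Do not set off the nozzle while the sleeve is anywhere but on the pedestal, and leave the other things on the bench where they are.

Things in the scene. Friction and masses are not known exactly. Their poses are not given: they have to be found in the camera images.
- sleeve: the bright brass contact sleeve: a plain open tube, outer diameter 34 mm, bore 20 mm, 60 mm long, 0.2 to 0.4 kg, the same both ways round. Origin at its centre (middle of its length, on its axis); its z axis runs along the bore. It starts lying on its side, axis level
- cradle: fixed low black plate 150 x 120 x 6 mm with a grey grooved block 64 mm long (along its x), 26 mm wide and 32 mm high at its middle, on which the sleeve lies along the cradle's x axis, sleeve axis about 46 mm above the table; the block is narrower than the sleeve, so fingers pass it on both sides. Origin at the middle of the underside
- station: fixed spray station: steel base plate 110 x 250 x 10 mm; at its -y end (65 mm from the middle) a small white and blue spray canister, 52 mm across, fixed upright in a holder, its shoulder about 114 mm above the table; at its +y end (65 mm from the middle) a grey round pedestal. The canister's nozzle points along +y at the pedestal. Origin at the middle of the underside of the base, z up
- pedestal_top (a point): centre of the pedestal's flat round top, 52 mm across, 100 mm above the table; the sleeve stands here to be sprayed
- nozzle_top (a point): centre of the flat top of the red sprung nozzle cap on the canister, 28 mm across and 20 mm high; 144 mm above the table while up, and moves with the cap
- nozzle (a joint): how far the red nozzle cap is pushed down, in m: 0 is up, 0.007 fully down against its stop; the spring takes about 3 N to start and 10 N at the stop
- housing: fixed open blue sensor housing, a tray 200 x 130 mm with walls 38 mm high, with circuit board and gold module; in its middle an upright white antenna stub on a round black foot. Origin at the middle of the underside, z up. (The blue housings at the far edge have no stub.)
- seat (a point): middle of the flat top of the black foot (44 mm across, 20 mm above the table) on the axis of the white antenna stub. The stub is 17 mm thick and rises 50 mm above this point, its last 6 mm tapering to 9 mm. The sleeve is home when its end rests on the foot around the stub, its centre 30 mm above this point
- screwdriver: loose bystander: black-handled screwdriver 190 mm long lying on the table
- spare_can: loose bystander: yellow can 52 mm across, 135 mm high, origin under its middle
- steel_ring: loose bystander: steel ring 38 mm across, 20 mm high, lying flat, origin under its middle
- spool: loose bystander: steel-grey spool 60 mm across, 40 mm high, origin under its middle
- multimeter: loose bystander: black multimeter 160 x 80 x 34 mm, origin under its middle
- parts_bin: loose bystander: yellow open bin 120 x 100 x 50 mm, origin under its middle
- jar: loose bystander: clear jar with white cap, 50 mm across, 60 mm high, origin under its middle
There are look-alikes about, which are no part of the job. What is shaped like the housing but pink is not meant. There is more than one size of the sleeve; the one meant has the size given above.

How it is judged:
By the outcome, as a careful person would: the job done as asked, in the order asked, and still so for the second after the job is handed in, with the robot touching nothing.
It also fails if it takes over 72 s, if anything falls off the work surface, if the arm or the gripper's body presses on something with over 40 N, if the wrist force passes 120 N, or if a joint passes its speed limit or range.

ROBOT

A 6-joint arm with a two-finger parallel gripper is mounted at the origin on the work surface. World frame = base frame: x ahead of the robot, y to its left, z up, the work surface at z = 0. Lengths are in m, angles in rad, forces in N, time in s.
With the tool pointing down it reaches from about 0.325 to 0.9 m from the base axis. Payload 6.1 kg.
Tool frame: the origin (TCP) lies where the fingers leave the gripper's body, on its centre line; the fingertips stand 70 mm ahead of it and the grasp point (between the pads) lies 51 mm ahead of it; z points along the fingers, y is the line along which they close (so a half turn about z gives the same grasp; the last joint's range is limited). The gripper opens to 87 mm and grips with 3 to 60 N. Pads are 19 mm wide; open, the fingers measure 117 mm over their backs; the gripper's body (75 mm by 190 mm) begins 51 mm behind the grasp point.
Start: joints at [1.004, 0.22, 1.526, -0, 1.395, -0.126], TCP at [0.267, 0.565, 0.292] pointing down, gripper open.
Joint ranges: [-2.98, 2.98], [-0.91, 2.08], [0.09, 2.57], [-1.24, 4.39], [0.2, 2.65], [-2.68, 2.68]. Speed limits (rad/s): [2.57, 2.57, 3.01, 3.14, 3.14, 3.14].

INTERFACE

Orientations are given as [roll, pitch, yaw] about the fixed x, y, z axes, in that order (R = Rz(yaw) Ry(pitch) Rx(roll)).
In Python, from rig import observe, snapshot, camera_model, job_done gives the robot as it stands.
- The arm moves only by the tool carry_out, never from a script. Its arguments are lists of equal length, an entry for each row: "travel": the shift along the tool's x, y, z scaled (see below), a list of three; "delta_rot": the turn, a rotation vector about the tool's x, y, z scaled (see below), a list of three; "gripper": the opening, from -1 (shut) to 1 (fully open). A call has exactly 5 rows; each row is the pose to reach, as a shift and turn from the pose commanded when the call began, along the tool's axes at that moment; what a row does not reach only later rows make up. The controller multiplies each number of a shift by 200 mm and each number of a turn by pi/2 rad. A row lasts 1/10 s, in which the tool goes at most 50 mm and 8.59 degrees, less where a joint would pass 70% of its speed; a pose out of reach is approached as far as the arm can. A call with a number of a shift or a turn outside -1 to 1 is refused whole. A call with a gripper value outside its range is refused whole. The fingers move at their own pace and stop on an object; "force" is the grip in N (left out, the last holds). Time passes only in rows, so rows that repeat a pose let the fingers close, or fill a call up. It gives the time, the measured TCP pose, the force, the opening and the grip force at its end, in the units of the state.
- observe(): the state, without advancing time (a new reading comes with each control period).
- snapshot(name): name is "scene" or "top" or "wrist"; returns the picture (480x640x3 uint8, red, green, blue); there is no depth.
- camera_model(name): a dict with "fx", "fy", "cx", "cy" (pixels), "origin" and "rotation" of the camera in the world. Camera axes: x right, y down, z forward; pixel columns grow to the right and rows downward; lengths in m; the calibration is good to about 2 mm. A picture is of the moment at which its call begins: read the wrist's pose just before it. camera_model takes no time and is no camera call; for the wrist camera it gives the pose at the moment of the call.
- job_done(): hands the job in; it is judged then, once.
The state is a dict: "t": time; "q": joint angles; "qd": joint speeds; "joint_efforts": joint torques, N m; "ee_pos": TCP position; "tcp_rot": TCP orientation; "contact_force": force on the tool from outside, world axes, zero at the start; "torque": the same for the moment, N m; "opening": opening from 0.0 (shut) to 1.0 (fully open); "grasp_force": force on a finger pad.
Only numpy, scipy, OpenCV 4.12 (cv2) and the standard library are available. Lean on these libraries where they do the work, as an engineer would, in place of code of your own. Each camera call takes 0.05 s, during which the arm holds its last target. There are 200 camera calls.

## Working session

There is one attempt and no reset: what is moved stays moved. The work goes in short steps, Python scripts to look and compute and a tool call to move; the robot and the scene stay as the last step left them, time stands still between calls to the robot, and variables do not carry over. Pictures are saved under pics/ and viewed, at most 10 in all, crops included, and the job is handed in when it is done.

Besides the shell and the picture viewer there is one more tool, called after "Request:" as name(argument=value, ...) on one line, values as JSON. carry_out: Moves the arm, as the interface text tells. Its arguments: {"type":"object","properties":{"travel":{"type":"array","items":{"type":"array","items":{"type":"number"}}},"delta_rot":{"type":"array","items":{"type":"array","items":{"type":"number"}}},"gripper":{"type":"array","items":{"type":"number"}},"force":{"type":"number"}},"required":["travel","delta_rot","gripper"]}

```bash
mkdir -p pics && cat > h.py <<'E'
import numpy as np, cv2
from rig import observe, snapshot, camera_model
from scipy.spatial.transform import Rotation as R
def ray(m,u,v):
    d=np.array([(u-m["cx"])/m["fx"],(v-m["cy"])/m["fy"],1.]); return np.array(m["origin"]),np.array(m["rotation"])@d
def onz(m,u,v,z):
    o,d=ray(m,u,v); return o+d*(z-o[2])/d[2]
def proj(m,p):
    c=np.array(m["rotation"]).T@(np.array(p)-np.array(m["origin"])); return m["fx"]*c[0]/c[2]+m["cx"],m["fy"]*c[1]/c[2]+m["cy"]
def save(n,im): cv2.imwrite("pics/"+n,cv2.cvtColor(im,cv2.COLOR_RGB2BGR))
E
python3 - <<'E'
from h import *
for n in("scene","top"):
    m=camera_model(n);print(n,{k:np.round(v,3).tolist() for k,v in m.items()})
    save(n+"0.png",snapshot(n))
print(observe())
E
```

```text
scene {'fx': 518.574, 'fy': 518.574, 'cx': 313.866, 'cy': 244.463, 'origin': [0.948, -0.716, 1.111], 'rotation': [-2.4, -0.009, 0.548]}
top {'fx': 526.815, 'fy': 526.815, 'cx': 325.006, 'cy': 234.412, 'origin': [0.205, 0.082, 1.697], 'rotation': [-2.962, 0.01, -1.57]}
{'t': 0.1, 'q': array([ 1.00389549e+00,  2.21171822e-01,  1.52751266e+00,  3.68424369e-06,
        1.39472475e+00, -1.26057842e-01]), 'qd': array([ 3.54108746e-05, -1.66782853e-03, -3.40965879e-03, -4.33987818e-04,
        5.52291007e-05,  2.41600304e-04]), 'joint_efforts': array([ 1.97516806e-04, -4.95945024e+01, -3.88519979e+01,  7.00303609e-02,
        5.15322725e-02, -4.44050556e-05]), 'ee_pos': array([0.26642319, 0.56487146, 0.29122289]), 'tcp_rot': array([-3.13979094e+00, -2.31985602e-04,  2.70074880e+00]), 'contact_force': array([ 0.25530743, -0.06966493, -0.28127682]), 'torque': array([-0.07369571,  0.01403574, -0.01324749]), 'grasp_force': 0.0, 'opening': 0.9994778957337708}
```

View pics/top0.png

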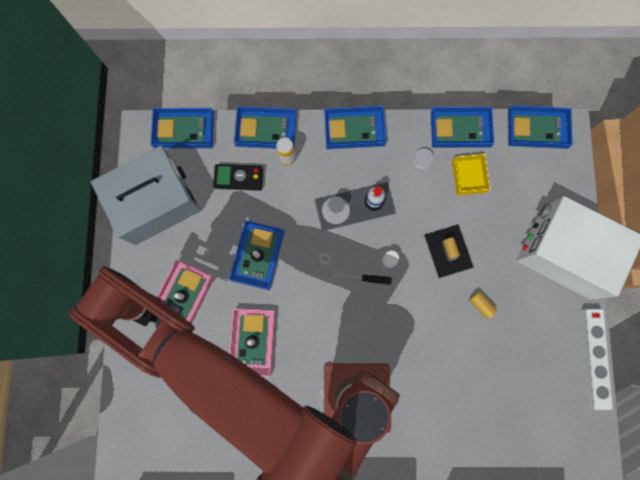

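View pics/scene0.png

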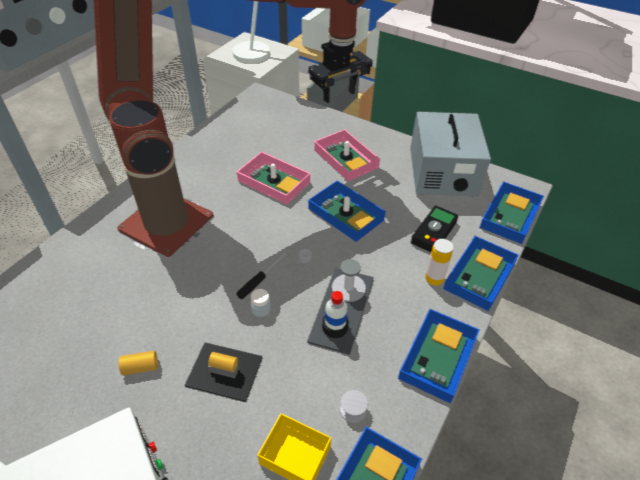

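The top view shows the cradle sleeve at (450,248), station pedestal at (336,209), red cap at (377,190) and the blue housing with stub at about (257,254). The scene view shows sleeve (223,362), pedestal (350,268→285), cap (337,297) and stub (347,205). Next I measure these.

```bash
cat >> h.py <<'E'
_cm=camera_model
def camera_model(n):
    m=dict(_cm(n)); r=np.array(m["rotation"],float)
    if r.size==3: m["rotation"]=R.from_euler("xyz",r).as_matrix()
    return m
def blob(mask,near,amin=8):
    n,l,s,c=cv2.connectedComponentsWithStats(mask.astype(np.uint8)); k=[i for i in range(1,n) if s[i,4]>=amin]
    i=min(k,key=lambda i:np.hypot(*(c[i]-near))); return l==i,c[i],s[i,4]
def two(m1,p1,m2,p2):
    o1,d1=ray(m1,*p1);o2,d2=ray(m2,*p2);A=np.stack([d1,-d2],1);t=np.linalg.lstsq(A,o2-o1,rcond=None)[0]
    a,b=o1+d1*t[0],o2+d2*t[1];return (a+b)/2,np.linalg.norm(a-b)
E
python3 - <<'E'
from h import *
T=cv2.cvtColor(cv2.imread("pics/top0.png"),cv2.COLOR_BGR2RGB);S=cv2.cvtColor(cv2.imread("pics/scene0.png"),cv2.COLOR_BGR2RGB)
mt,ms=camera_model("top"),camera_model("scene")
f=lambda v:np.round(v,4).tolist()
def hsv(I):return [c.astype(int) for c in cv2.split(cv2.cvtColor(I,cv2.COLOR_RGB2HSV))]
def get(fn,pt,ps):
    out=[]
    for I,p in((T,pt),(S,ps)): out.append(blob(fn(*hsv(I)),p))
    return out
red=lambda h,s,v:((h<6)|(h>174))&(s>170)&(v>120)
br=lambda h,s,v:(h>12)&(h<26)&(s>120)&(v>90)
a,b=get(red,(377,190),(337,297));print("cap",a[1:],b[1:],two(mt,a[1],ms,b[1]),f(onz(mt,*a[1],.14)))
for n,pt,ps in(("sleeve",(450,248),(223,362)),("other",(483,305),(139,362))):
    a,b=get(br,pt,ps);
    print(n,a[1:],b[1:],two(mt,a[1],ms,b[1]))
    for z,(mk,_,_),m in((.046,a,mt),(.046,b,ms)):
        r=cv2.minAreaRect(np.argwhere(mk)[:,::-1].astype(np.float32)); bp=np.array([onz(m,*q,z)[:2] for q in cv2.boxPoints(r)])
        e=np.diff(np.vstack([bp,bp[:1]]),axis=0);L=np.hypot(*e.T);k=L.argmax();print("  c",f(bp.mean(0)),"L",f(L),"ang",np.degrees(np.arctan2(e[k,1],e[k,0])))
# blue housing tops, plate
blue=lambda h,s,v:(h>100)&(h<125)&(s>150)&(v>60)
a,b=get(blue,(257,254),(347,210))
for (mk,c,_),m in((a,mt),(b,ms)):
    r=cv2.minAreaRect(np.argwhere(mk)[:,::-1].astype(np.float32)); bp=np.array([onz(m,*q,.038)[:2] for q in cv2.boxPoints(r)])
    e=np.diff(np.vstack([bp,bp[:1]]),axis=0);L=np.hypot(*e.T);k=L.argmax();print("housing",f(bp.mean(0)),f(L),np.degrees(np.arctan2(e[k,1],e[k,0])))
crops=[T[175:245,300:410],T[215:295,220:300],T[215:285,415:485],S[240:360,290:390],S[170:250,300:400],S[330:410,180:270]]
W=[cv2.resize(c,(260,260*c.shape[0]//c.shape[1])) for c in crops]
W=[cv2.copyMakeBorder(w[:300],0,300-min(300,w.shape[0]),0,0,cv2.BORDER_CONSTANT) for w in W]
save("crops.png",np.vstack([np.hstack(W[:3]),np.hstack(W[3:])]))
E
```

```text
cap (array([377.26530612, 190.75510204]), np.int32(49)) (array([336.59292035, 297.09734513]), np.int32(113)) (array([ 0.62305003, -0.06261672,  0.13583944]), np.float64(0.002554040656528076)) [0.623, -0.0615, 0.14]
sleeve (array([451.09589041, 247.35159817]), np.int32(219)) (array([222.61938534, 361.23167849]), np.int32(423)) (array([ 0.4617079 , -0.30102253,  0.04808245]), np.float64(0.0029722525780722223))
  c [0.4623, -0.3006] L [0.036, 0.0648, 0.0358, 0.0647] ang -161.44618759245662
  c [0.4592, -0.301] L [0.0383, 0.0697, 0.0377, 0.0682] ang 16.291773453651114
other (array([482.70985915, 304.7943662 ]), np.int32(355)) (array([137.81593407, 362.49725275]), np.int32(728)) (array([ 0.28307494, -0.39839179,  0.02286901]), np.float64(0.0025176736940498777))
  c [0.2823, -0.3916] L [0.0404, 0.0808, 0.0402, 0.0806] ang -136.4651020538413
  c [0.2961, -0.4055] L [0.0863, 0.0523, 0.084, 0.0521] ang 42.96192735144977
housing [0.4422, 0.3171] [0.1972, 0.1336, 0.1963, 0.1309] -12.209503414174092
housing [0.4472, 0.3047] [0.1765, 0.2542, 0.1587, 0.2343] -16.350030891720213
```

View pics/crops.png

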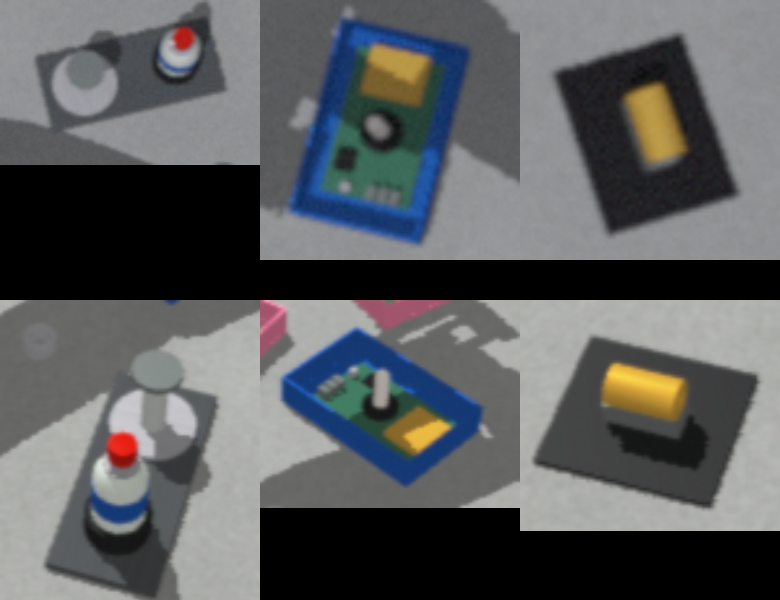

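```bash
cat >> h.py <<'E'
import json,os
def log():
    s=observe(); d=json.load(open("log.json")) if os.path.exists("log.json") else []
    d.append([list(s["q"]),list(s["ee_pos"]),list(s["tcp_rot"])]);json.dump(d,open("log.json","w")); return s
def pose():
    s=log(); return np.array(s["ee_pos"]),R.from_euler("xyz",s["tcp_rot"])
def Rt(yaw,tilt=0): # tool x along yaw dir, down, then tilted about tool y: tool z = down*cos + xdir*sin
    return R.from_euler("z",yaw)*R.from_euler("x",np.pi)*R.from_euler("y",tilt)
def plan(p1,R1,n,p0=None,R0=None):
    """n calls, straight line + slerp; prints last-row values per call (rows = 1/5..5/5 of it)"""
    if p0 is None: p0,R0=pose()
    rv=(R0.inv()*R1).as_rotvec()
    print("dist",np.linalg.norm(p1-p0)*1e3,"mm  turn",np.degrees(np.linalg.norm(rv)))
    for i in range(n):
        Ri=R0*R.from_rotvec(rv*i/n); d=Ri.inv().apply((p1-p0)/n)/.2
        print("travel",np.round(d,3).tolist(),"rot",np.round(rv/n/(np.pi/2),3).tolist())
E
python3 - <<'E'
from h import *
mt,ms=camera_model("top"),camera_model("scene");w=camera_model("wrist");p,r=pose()
f=lambda v:np.round(v,4).tolist()
print("wrist in tool",f(r.inv().apply(np.array(w["origin"])-p)),f((r.inv().as_matrix()@w["rotation"])),w["fx"])
print("ped",f(onz(mt,336,204.6,.1)),f(onz(ms,350.4,267.3,.1)),two(mt,(336,204.6),ms,(350.4,267.3)))
print("stub",f(onz(mt,255.4,253.5,.07)),f(onz(ms,346.5,197.7,.07)))
plan(np.array([.46,-.30,.29]),Rt(.305),4)
E
```

```text
wrist in tool [0.0686, 0.0002, -0.0927] [[0.0001, -0.9673, -0.2536], [1.0, -0.0001, 0.0009], [-0.0009, -0.2536, 0.9673]] 417.8580450641969
ped [0.5894, 0.0639, 0.1] [0.5934, 0.0607, 0.1] (array([0.59113689, 0.06420499, 0.09485775]), np.float64(0.0011399978901729722))
stub [0.4401, 0.3157, 0.07] [0.4434, 0.3143, 0.07]
dist 886.2709053929526 mm  turn 137.26632543248687
travel [-0.68, -0.874, 0.003] rot [-0.0, 0.0, 0.381]
travel [-1.055, -0.339, 0.002] rot [-0.0, 0.0, 0.381]
travel [-1.062, 0.315, 0.002] rot [-0.0, 0.0, 0.381]
travel [-0.7, 0.859, 0.001] rot [-0.0, 0.0, 0.381]
```

```bash
python3 - <<'E'
from h import *
plan(np.array([.46,-.30,.29]),Rt(.305),5)
E
```

```text
dist 886.2709053929526 mm  turn 137.26632543248687
travel [-0.544, -0.7, 0.002] rot [-0.0, 0.0, 0.305]
travel [-0.805, -0.37, 0.002] rot [-0.0, 0.0, 0.305]
travel [-0.885, 0.043, 0.002] rot [-0.0, 0.0, 0.305]
travel [-0.766, 0.446, 0.001] rot [-0.0, 0.0, 0.305]
travel [-0.474, 0.749, 0.001] rot [-0.0, 0.0, 0.305]
```

Request:
carry_out(travel=[[-0.11,-0.14,0],[-0.22,-0.28,0],[-0.33,-0.42,0],[-0.44,-0.56,0],[-0.544,-0.7,0]], delta_rot=[[0,0,0.06],[0,0,0.12],[0,0,0.18],[0,0,0.24],[0,0,0.305]], gripper=[1,1,1,1,1])

```text
t: 0.6
ee_pos: [0.3053, 0.3907, 0.2917]
tcp_rot: [-3.141, 0.0, 2.218]
contact_force: [0.5, 0.0, -0.4]
opening: 0.997
grasp_force: 0.0
```

Request:
carry_out(travel=[[-0.16,-0.074,0],[-0.32,-0.148,0],[-0.48,-0.222,0],[-0.64,-0.296,0],[-0.805,-0.37,0]], delta_rot=[[0,0,0.06],[0,0,0.12],[0,0,0.18],[0,0,0.24],[0,0,0.305]], gripper=[1,1,1,1,1])

```text
t: 1.1
ee_pos: [0.3438, 0.2179, 0.2919]
tcp_rot: [-3.141, 0.0, 1.739]
contact_force: [-0.8, 0.6, 0.8]
opening: 0.998
grasp_force: 0.0
```

Request:
carry_out(travel=[[-0.177,0.009,0],[-0.354,0.018,0],[-0.53,0.026,0],[-0.71,0.034,0],[-0.885,0.043,0]], delta_rot=[[0,0,0.06],[0,0,0.12],[0,0,0.18],[0,0,0.24],[0,0,0.305]], gripper=[1,1,1,1,1])

```text
t: 1.6
ee_pos: [0.3826, 0.0449, 0.2921]
tcp_rot: [3.142, -0.0, 1.26]
contact_force: [-0.5, -0.7, 0.8]
opening: 1.003
grasp_force: 0.0
```

Request:
carry_out(travel=[[-0.153,0.09,0],[-0.306,0.18,0],[-0.46,0.268,0],[-0.61,0.357,0],[-0.766,0.446,0]], delta_rot=[[0,0,0.06],[0,0,0.12],[0,0,0.18],[0,0,0.24],[0,0,0.305]], gripper=[1,1,1,1,1])

```text
t: 2.1
ee_pos: [0.4213, -0.128, 0.292]
tcp_rot: [-3.141, -0.0, 0.78]
contact_force: [-0.2, 0.0, 1.2]
opening: 0.999
grasp_force: 0.0
```

Request:
carry_out(travel=[[-0.095,0.15,0],[-0.19,0.3,0],[-0.284,0.45,0],[-0.38,0.6,0],[-0.474,0.749,0]], delta_rot=[[0,0,0.06],[0,0,0.12],[0,0,0.18],[0,0,0.24],[0,0,0.305]], gripper=[1,1,1,1,1])

```text
t: 2.6
ee_pos: [0.46, -0.301, 0.2917]
tcp_rot: [-3.141, 0.0, 0.301]
contact_force: [-0.1, 1.3, 0.8]
opening: 1.002
grasp_force: 0.0
```

```bash
python3 - <<'E'
from h import *
s=log();print({k:np.round(s[k],4).tolist() for k in("t","q","ee_pos","tcp_rot","contact_force")})
im=snapshot("wrist");save("w1.png",im)
E
```

```text
{'t': 2.6, 'q': [-0.7229, 0.0419, 1.7242, 0.0001, 1.3764, 0.5468], 'ee_pos': [0.46, -0.301, 0.2917], 'tcp_rot': [-3.1408, 0.0004, 0.3011], 'contact_force': [-0.073, 1.3358, 0.7654]}
```

View pics/w1.png

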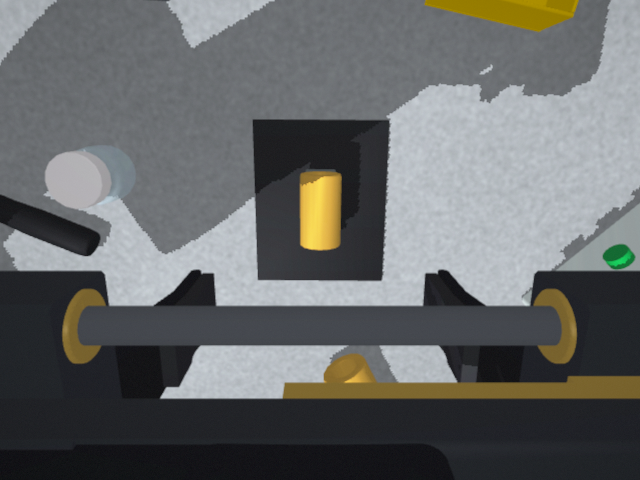

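The wrist view shows the sleeve at (320,209), squarely aligned in the picture, with its inner end at row 249 and outer end around row 171; no obstruction.

```bash
python3 - <<'E'
from h import *
im=cv2.cvtColor(cv2.imread("pics/w1.png"),cv2.COLOR_BGR2RGB);m=camera_model("wrist")
h,s,v=[c.astype(int) for c in cv2.split(cv2.cvtColor(im,cv2.COLOR_RGB2HSV))]
mk,c,a=blob((h>12)&(h<26)&(s>110)&(v>60),(320,209));print(c,a)
ys,xs=np.nonzero(mk);rows=range(ys.min()+8,ys.max()-6)
L=np.array([xs[ys==r].min() for r in rows])-.5+.5;Rr=np.array([xs[ys==r].max() for r in rows])+1
print(ys.min(),ys.max(),np.polyfit(rows,L,1),np.polyfit(rows,Rr,1))
f=lambda v:np.round(v,4).tolist()
p=[onz(m,np.polyval(np.polyfit(rows,(L+Rr)/2,1),y),y,.049) for y in (ys.min()+8,ys.max()-6)]
print("axis ang",np.degrees(np.arctan2(*(p[0]-p[1])[[1,0]])))
cu=(L+Rr).mean()/2
print("inner",f(onz(m,cu,ys.max()+1,.063)),"outer@.063",f(onz(m,cu,ys.min(),.063)),"@.05",f(onz(m,cu,ys.min(),.05)))
print("width",f(onz(m,L.mean(),210,.052)-onz(m,Rr.mean(),210,.052)))
# plate corners
pl,c,a=blob((v<60)&(s<80),(360,200)) ; 
for q in((253.5,120),(389,121),(382.5,279),(258,280)): print(f(onz(m,*q,.006)))
E
```

```text
[320.17026604 209.85101721] 3195
171 250 [-1.0887688e-16  3.0000000e+02] [-2.28146853e-02  3.46167745e+02]
axis ang 16.22783293496044
inner [0.4324, -0.316, 0.063] outer@.063 [0.4937, -0.2974, 0.063] @.05 [0.4923, -0.2979, 0.05]
width [-0.0097, 0.0321, 0.0]
[0.5132, -0.2305, 0.006]
[0.5466, -0.3441, 0.006]
[0.4057, -0.3867, 0.006]
[0.3701, -0.272, 0.006]
```

```bash
python3 - <<'E'
from h import *
plan(np.array([.4264,-.3163,.19]),Rt(.288,np.pi/4),2)
E
```

```text
dist 107.69644065943491 mm  turn 45.04816473617956
travel [-0.089, 0.0, 0.254] rot [0.0, 0.25, 0.002]
travel [-0.18, 0.001, 0.201] rot [0.0, 0.25, 0.002]
```

Request:
carry_out(travel=[[-0.018,0,0.05],[-0.036,0,0.1],[-0.054,0,0.15],[-0.072,0,0.2],[-0.089,0,0.254]], delta_rot=[[0,0.05,0],[0,0.1,0],[0,0.15,0],[0,0.2,0.001],[0,0.25,0.002]], gripper=[1,1,1,1,1])

```text
t: 3.15
ee_pos: [0.4429, -0.3048, 0.2411]
tcp_rot: [-3.142, -0.396, 0.302]
contact_force: [0.7, 0.1, -0.9]
opening: 1.0
grasp_force: 0.0
```

Request:
carry_out(travel=[[-0.036,0,0.04],[-0.072,0,0.08],[-0.108,0,0.12],[-0.144,0,0.16],[-0.18,0,0.201]], delta_rot=[[0,0.05,0],[0,0.1,0],[0,0.15,0],[0,0.2,0.001],[0,0.25,0.002]], gripper=[1,1,1,1,1])

```text
t: 3.65
ee_pos: [0.4258, -0.3101, 0.1902]
tcp_rot: [-3.14, -0.788, 0.298]
contact_force: [0.3, -0.1, -0.5]
opening: 1.002
grasp_force: 0.0
```

```bash
python3 - <<'E'
from h import *
s=log();print({k:np.round(s[k],4).tolist() for k in("t","q","ee_pos","tcp_rot","contact_force")})
plan(np.array([.4264,-.3163,.0821]),Rt(.288,np.pi/4),1)
E
```

```text
{'t': 3.65, 'q': [-1.1703, -0.0005, 2.1422, 0.9043, 1.1149, -0.3675], 'ee_pos': [0.4258, -0.3101, 0.1902], 'tcp_rot': [-3.1397, -0.7884, 0.2981], 'contact_force': [0.2749, -0.115, -0.533]}
dist 108.31049142367002 mm  turn 0.6835089429547017
travel [-0.388, 0.031, 0.377] rot [-0.006, -0.002, 0.005]
```

Request:
carry_out(travel=[[-0.1,0.01,0.1],[-0.2,0.02,0.195],[-0.3,0.031,0.29],[-0.388,0.031,0.377],[-0.388,0.031,0.377]], delta_rot=[[0,0,0],[-0.003,0,0.003],[-0.006,-0.002,0.005],[-0.006,-0.002,0.005],[-0.006,-0.002,0.005]], gripper=[0.5,0.2,0.2,0.2,0.2])

```text
t: 4.15
ee_pos: [0.4251, -0.3138, 0.0789]
tcp_rot: [-3.13, -0.781, 0.28]
contact_force: [0.6, 0.2, 0.6]
opening: 0.647
grasp_force: 0.0
```

```bash
python3 - <<'E'
from h import *
s=log();print({k:np.round(s[k],4).tolist() for k in("t","q","ee_pos","tcp_rot","contact_force","opening")})
save("w2.png",snapshot("wrist"))
E
```

```text
{'t': 4.15, 'q': [-1.1715, 0.2474, 2.1468, 1.0202, 0.9639, -0.5925], 'ee_pos': [0.4251, -0.3138, 0.0789], 'tcp_rot': [-3.1303, -0.7806, 0.28], 'contact_force': [0.6221, 0.2121, 0.5959], 'opening': 0.647}
```

View pics/w2.png

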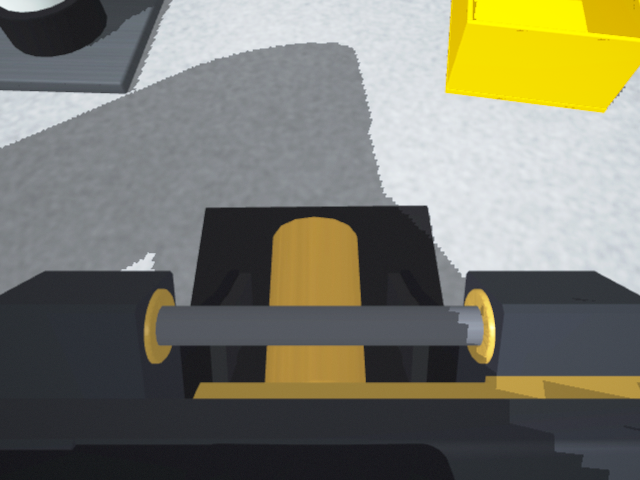

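The view shows the sleeve between the open fingers, its axis near column 315 against the fingers' middle at 320 (2 mm off). I correct this, then close.

Request:
carry_out(travel=[[0.004,-0.009,-0.004],[0.004,-0.009,-0.004],[0.004,-0.009,-0.004],[0.004,-0.009,-0.004],[0.004,-0.009,-0.004]], delta_rot=[[0,0,0],[0,0,0],[0,0,0],[0,0,0],[0,0,0]], gripper=[0,-0.3,-0.6,-1,-1], force=30)

```text
t: 4.7
ee_pos: [0.4259, -0.3122, 0.0843]
tcp_rot: [-3.136, -0.784, 0.289]
contact_force: [-6.5, 7.9, 8.1]
opening: 0.371
grasp_force: 29.9
```

Request:
carry_out(travel=[[0,0,0],[0,0,0],[0,0,0],[0,0,0],[0,0,0]], delta_rot=[[0,0,0],[0,0,0],[0,0,0],[0,0,0],[0,0,0]], gripper=[-1,-1,-1,-1,-1], force=30)

```text
t: 5.2
ee_pos: [0.4258, -0.3122, 0.0843]
tcp_rot: [-3.136, -0.784, 0.289]
contact_force: [-7.0, 8.4, 8.2]
opening: 0.373
grasp_force: 29.9
```

```bash
python3 - <<'E'
from h import *
s=log();print({k:np.round(s[k],4).tolist() for k in("t","q","ee_pos","tcp_rot","contact_force","opening","grasp_force")})
p,r=pose();g=p+.051*r.as_matrix()[:,2];print("grasp",g)
plan(p+[0,0,.17],r,1)
E
```

```text
{'t': 5.2, 'q': [-1.1702, 0.2337, 2.1505, 1.0184, 0.9706, -0.5896], 'ee_pos': [0.4258, -0.3122, 0.0843], 'tcp_rot': [-3.1361, -0.7843, 0.2886], 'contact_force': [-6.9526, 8.3517, 8.2411], 'opening': 0.3729, 'grasp_force': 29.9235}
grasp [ 0.46029355 -0.30171864  0.04823789]
dist 169.99999999999997 mm  turn 0.0
travel [0.6, -0.003, -0.602] rot [0.0, 0.0, 0.0]
```

Request:
carry_out(travel=[[0.03,0,-0.03],[0.15,0,-0.15],[0.3,0,-0.3],[0.45,0,-0.45],[0.6,-0.003,-0.602]], delta_rot=[[0,0,0],[0,0,0],[0,0,0],[0,0,0],[0,0,0]], gripper=[-1,-1,-1,-1,-1])

```text
t: 5.7
ee_pos: [0.4256, -0.3141, 0.2556]
tcp_rot: [3.142, -0.781, 0.287]
contact_force: [0.3, -1.0, -2.8]
opening: 0.369
grasp_force: 30.0
```

```bash
python3 - <<'E'
from h import *
s=log();print({k:np.round(s[k],4).tolist() for k in("t","q","ee_pos","tcp_rot","contact_force","opening","grasp_force")})
R1=Rt(.25,-.7865);g=np.array([.5915,.0625,.25]);plan(g-.051*R1.as_matrix()[:,2],R1,4)
E
```

```text
{'t': 5.7, 'q': [-1.1704, -0.1111, 2.1009, 0.8484, 1.2006, -0.2304], 'ee_pos': [0.4256, -0.3141, 0.2556], 'tcp_rot': [3.1416, -0.781, 0.2868], 'contact_force': [0.34, -0.994, -2.7958], 'opening': 0.3693, 'grasp_force': 29.951}
dist 435.79439904374635 mm  turn 89.82775927536494
travel [0.295, -0.391, 0.238] rot [0.0, -0.249, 0.007]
travel [0.359, -0.395, 0.109] rot [0.0, -0.249, 0.007]
travel [0.37, -0.398, -0.036] rot [0.0, -0.249, 0.007]
travel [0.324, -0.402, -0.174] rot [0.0, -0.249, 0.007]
```

Request:
carry_out(travel=[[0.059,-0.078,0.048],[0.118,-0.156,0.096],[0.177,-0.234,0.143],[0.236,-0.312,0.19],[0.295,-0.391,0.238]], delta_rot=[[0,-0.05,0],[0,-0.1,0],[0,-0.15,0.002],[0,-0.2,0.004],[0,-0.249,0.007]], gripper=[-1,-1,-1,-1,-1])

```text
t: 6.2
ee_pos: [0.4762, -0.2172, 0.2627]
tcp_rot: [-3.136, -0.389, 0.275]
contact_force: [1.0, -0.3, -3.0]
opening: 0.367
grasp_force: 29.9
```

Request:
carry_out(travel=[[0.072,-0.079,0.022],[0.144,-0.158,0.044],[0.215,-0.237,0.066],[0.287,-0.316,0.088],[0.359,-0.395,0.109]], delta_rot=[[0,-0.05,0],[0,-0.1,0],[0,-0.15,0.002],[0,-0.2,0.004],[0,-0.249,0.007]], gripper=[-1,-1,-1,-1,-1])

```text
t: 6.7
ee_pos: [0.5266, -0.1205, 0.2704]
tcp_rot: [-3.134, 0.002, 0.267]
contact_force: [0.6, 0.2, -3.9]
opening: 0.371
grasp_force: 30.0
```

Request:
carry_out(travel=[[0.074,-0.08,-0.007],[0.148,-0.16,-0.014],[0.222,-0.24,-0.021],[0.296,-0.32,-0.028],[0.37,-0.398,-0.036]], delta_rot=[[0,-0.05,0],[0,-0.1,0],[0,-0.15,0.002],[0,-0.2,0.004],[0,-0.249,0.007]], gripper=[-1,-1,-1,-1,-1])

```text
t: 7.2
ee_pos: [0.5772, -0.0242, 0.2781]
tcp_rot: [-3.135, 0.392, 0.259]
contact_force: [0.2, -0.3, -2.9]
opening: 0.37
grasp_force: 30.0
```

Request:
carry_out(travel=[[0.065,-0.08,-0.035],[0.13,-0.16,-0.07],[0.195,-0.24,-0.105],[0.26,-0.32,-0.14],[0.324,-0.402,-0.174]], delta_rot=[[0,-0.05,0],[0,-0.1,0],[0,-0.15,0.002],[0,-0.2,0.004],[0,-0.249,0.007]], gripper=[-1,-1,-1,-1,-1])

```text
t: 7.7
ee_pos: [0.6277, 0.072, 0.2859]
tcp_rot: [-3.141, 0.783, 0.247]
contact_force: [1.0, -0.4, -3.4]
opening: 0.37
grasp_force: 30.0
```

```bash
python3 - <<'E'
from h import *
s=log();print({k:np.round(s[k],4).tolist() for k in("t","q","ee_pos","tcp_rot","contact_force","opening","grasp_force")})
p,r=pose();print("grasp",p+.051*r.as_matrix()[:,2])
S=snapshot("scene");T=snapshot("top");save("s2.png",S);save("t2.png",T)
c1=cv2.resize(S[170:370,240:440],(400,400),interpolation=cv2.INTER_CUBIC);c2=cv2.resize(T[150:250,290:390],(400,400),interpolation=cv2.INTER_CUBIC)
save("c2.png",np.hstack([c1,c2]))
E
```

```text
{'t': 7.7, 'q': [0.0496, 0.7628, 0.9496, -0.1714, 2.195, 1.3288], 'ee_pos': [0.6277, 0.072, 0.2859], 'tcp_rot': [-3.1415, 0.7827, 0.2473], 'contact_force': [0.9567, -0.4445, -3.4247], 'opening': 0.3704, 'grasp_force': 29.9521}
grasp [0.59279334 0.06323082 0.24977608]
```

View pics/c2.png

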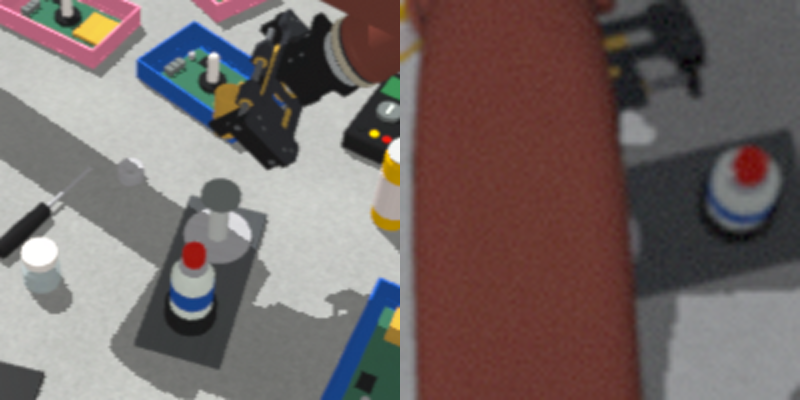

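The crop shows the brass sleeve held in the fingers above the pedestal disc (crop (221,195), scene pixel (350,267)). The canister is clear of the arm.

Request:
carry_out(travel=[[0.08,0,0.08],[0.17,0,0.17],[0.27,0,0.27],[0.35,0,0.35],[0.384,0,0.386]], delta_rot=[[0,0,0],[0,0,0],[0,0,0],[0,0,0],[0,0,0]], gripper=[-1,-1,-1,-1,-1])

```text
t: 8.3
ee_pos: [0.6262, 0.0706, 0.1745]
tcp_rot: [-3.14, 0.783, 0.248]
contact_force: [0.3, -0.7, -2.9]
opening: 0.371
grasp_force: 30.0
```

Request:
carry_out(travel=[[0,0,0],[0.004,0,0.004],[0.008,0,0.008],[0.012,0,0.012],[0.012,0,0.012]], delta_rot=[[0,0,0],[0,0,0],[0,0,0],[0,0,0],[0,0,0]], gripper=[-1,-1,-1,-1,-1])

```text
t: 8.8
ee_pos: [0.6273, 0.0713, 0.1735]
tcp_rot: [-3.14, 0.781, 0.249]
contact_force: [-0.5, 0.0, -4.0]
opening: 0.374
grasp_force: 30.0
```

Request:
carry_out(travel=[[0.003,0,0.003],[0.006,0,0.006],[0.01,0,0.01],[0.014,0,0.014],[0.014,0,0.014]], delta_rot=[[0,0,0],[0,0,0],[0,0,0],[0,0,0],[0,0,0]], gripper=[-1,-1,-1,-1,-1])

```text
t: 9.3
ee_pos: [0.6268, 0.0713, 0.1685]
tcp_rot: [-3.14, 0.783, 0.249]
contact_force: [0.7, 0.1, -3.0]
opening: 0.374
grasp_force: 30.0
```

Grasp at z ≈ 0.132; continue in 1 mm steps.

Request:
carry_out(travel=[[0.003,0,0.003],[0.003,0,0.003],[0.006,0,0.006],[0.006,0,0.006],[0.006,0,0.006]], delta_rot=[[0,0,0],[0,0,0],[0,0,0],[0,0,0],[0,0,0]], gripper=[-1,-1,-1,-1,-1])

```text
t: 9.8
ee_pos: [0.627, 0.0713, 0.1672]
tcp_rot: [-3.14, 0.783, 0.249]
contact_force: [0.4, -0.2, -2.6]
opening: 0.371
grasp_force: 30.0
```

Request:
carry_out(travel=[[0.003,0,0.003],[0.006,0,0.006],[0.009,0,0.009],[0.009,0,0.009],[0.009,0,0.009]], delta_rot=[[0,0,0],[0,0,0],[0,0,0],[0,0,0],[0,0,0]], gripper=[-1,-1,-1,-1,-1])

```text
t: 10.3
ee_pos: [0.6271, 0.0713, 0.1668]
tcp_rot: [-3.14, 0.783, 0.248]
contact_force: [-1.0, 0.2, 5.8]
opening: 0.37
grasp_force: 29.9
```

Request:
carry_out(travel=[[0,0,0],[0,0,0],[0,0,0],[0,0,0],[0,0,0]], delta_rot=[[0,0,0],[0,0,0],[0,0,0],[0,0,0],[0,0,0]], gripper=[-0.2,-0.1,0.1,0.3,0.3])

```text
t: 10.8
ee_pos: [0.6269, 0.0713, 0.1644]
tcp_rot: [-3.14, 0.783, 0.249]
contact_force: [0.2, 0.3, 0.5]
opening: 0.61
grasp_force: 0.0
```

Request:
carry_out(travel=[[0,0,-0.05],[0,0,-0.15],[0,0,-0.3],[0,0,-0.5],[0,0,-0.7]], delta_rot=[[0,0,0],[0,0,0],[0,0,0],[0,0,0],[0,0,0]], gripper=[0.4,0.4,0.4,0.4,0.4])

```text
t: 11.3
ee_pos: [0.7225, 0.0954, 0.2645]
tcp_rot: [-3.14, 0.783, 0.249]
contact_force: [2.5, -0.3, 0.6]
opening: 0.697
grasp_force: 0.0
```

```bash
python3 - <<'E'
from h import *
s=log();print({k:np.round(s[k],4).tolist() for k in("t","q","ee_pos","tcp_rot","contact_force","opening","grasp_force")})
S=snapshot("scene");save("s3.png",S);m=camera_model("wrist");W=snapshot("wrist");save("w3.png",W);np.savez("w3.npz",**m)
c1=cv2.resize(S[220:340,290:390],(400,480),interpolation=cv2.INTER_CUBIC);c2=cv2.resize(W,(400,300));c2=cv2.copyMakeBorder(c2,0,180,0,0,cv2.BORDER_CONSTANT)
save("c3.png",np.hstack([c1,c2]))
R1=Rt(.25,0)
plan(np.array([.623,-.0617,.26]),R1,4)
E
```

```text
{'t': 11.3, 'q': [0.0698, 1.1062, 0.4375, -0.1778, 2.365, 1.3156], 'ee_pos': [0.7225, 0.0954, 0.2645], 'tcp_rot': [-3.1397, 0.783, 0.2491], 'contact_force': [2.4804, -0.3217, 0.5802], 'opening': 0.6972, 'grasp_force': 0.0}
dist 188.02527329909998 mm  turn 44.279289971642584
travel [-0.118, 0.159, 0.126] rot [-0.0, 0.123, -0.0]
travel [-0.14, 0.159, 0.102] rot [-0.0, 0.123, -0.0]
travel [-0.157, 0.159, 0.073] rot [-0.0, 0.123, -0.0]
travel [-0.168, 0.159, 0.041] rot [-0.0, 0.123, -0.0]
```

View pics/c3.png

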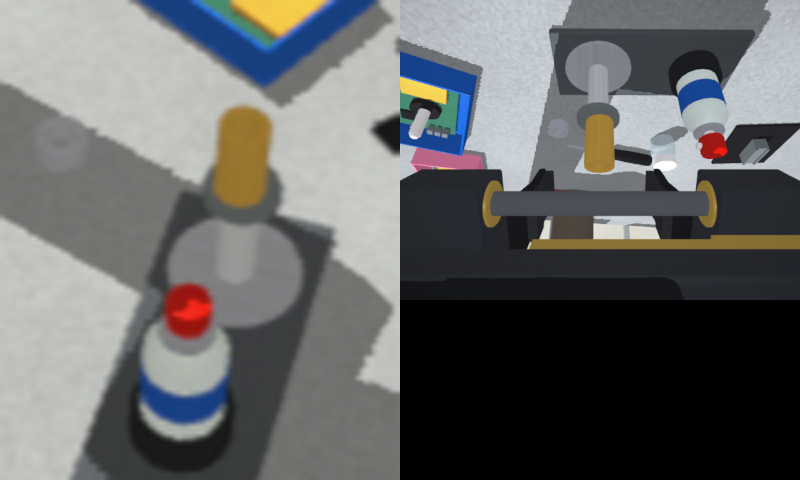

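The sleeve stands upright on the pedestal (crop (242,160)), and the cap is untouched at (188,310). Next, hover over the cap with the fingers closed.

Request:
carry_out(travel=[[-0.024,0.032,0.025],[-0.048,0.064,0.05],[-0.072,0.096,0.075],[-0.095,0.128,0.1],[-0.118,0.159,0.126]], delta_rot=[[0,0.025,0],[0,0.05,0],[0,0.075,0],[0,0.1,0],[0,0.123,0]], gripper=[-1,-1,-1,-1,-1])

```text
t: 11.9
ee_pos: [0.6953, 0.0555, 0.261]
tcp_rot: [-3.14, 0.589, 0.249]
contact_force: [-0.4, -0.2, -0.3]
opening: 0.329
grasp_force: 0.0
```

Request:
carry_out(travel=[[-0.028,0.032,0.02],[-0.056,0.064,0.04],[-0.084,0.096,0.06],[-0.112,0.128,0.08],[-0.14,0.159,0.102]], delta_rot=[[0,0.025,0],[0,0.05,0],[0,0.075,0],[0,0.1,0],[0,0.123,0]], gripper=[-1,-1,-1,-1,-1])

```text
t: 12.4
ee_pos: [0.6693, 0.0163, 0.2595]
tcp_rot: [-3.14, 0.396, 0.248]
contact_force: [0.3, 0.2, 1.2]
opening: 0.012
grasp_force: 0.0
```

Request:
carry_out(travel=[[-0.031,0.032,0.015],[-0.062,0.064,0.03],[-0.093,0.096,0.045],[-0.124,0.128,0.06],[-0.157,0.159,0.073]], delta_rot=[[0,0.025,0],[0,0.05,0],[0,0.075,0],[0,0.1,0],[0,0.123,0]], gripper=[-1,-1,-1,-1,-1])

```text
t: 12.9
ee_pos: [0.6433, -0.0229, 0.2579]
tcp_rot: [-3.14, 0.203, 0.248]
contact_force: [-0.1, 0.3, 0.4]
opening: 0.004
grasp_force: 0.0
```

Request:
carry_out(travel=[[-0.034,0.032,0.008],[-0.068,0.064,0.016],[-0.1,0.096,0.024],[-0.134,0.128,0.032],[-0.168,0.159,0.041]], delta_rot=[[0,0.025,0],[0,0.05,0],[0,0.075,0],[0,0.1,0],[0,0.123,0]], gripper=[-1,-1,-1,-1,-1])

```text
t: 13.4
ee_pos: [0.6176, -0.0621, 0.2566]
tcp_rot: [-3.14, 0.01, 0.248]
contact_force: [0.1, 0.3, 0.5]
opening: 0.005
grasp_force: 0.0
```

```bash
cat >> h.py <<'E'
def hsv(I):return [c.astype(int) for c in cv2.split(cv2.cvtColor(I,cv2.COLOR_RGB2HSV))]
red=lambda h,s,v:((h<6)|(h>174))&(s>170)&(v>90)
brass=lambda h,s,v:(h>12)&(h<26)&(s>110)&(v>60)
def st():
    s=log();print({k:np.round(s[k],4).tolist() for k in("t","q","ee_pos","tcp_rot","contact_force","opening","grasp_force")})
E
python3 - <<'E'
from h import *
st();m=camera_model("wrist");W=snapshot("wrist");save("w4.png",W);S=snapshot("scene")
for I,mm,p in((W,m,(320,150)),(S,camera_model("scene"),(337,297))):
    mk,c,a=blob(red(*hsv(I)),p,20);ys,xs=np.nonzero(mk);print(c,a,xs.min(),xs.max(),ys.min(),ys.max(),[np.round(onz(mm,*c,z),4).tolist() for z in(.144,.135)])
E
```

```text
{'t': 13.4, 'q': [-0.2259, 0.2424, 1.5684, -0.0028, 1.3401, 1.098], 'ee_pos': [0.6176, -0.0621, 0.2566], 'tcp_rot': [-3.1398, 0.0095, 0.2475], 'contact_force': [0.1047, 0.3193, 0.5321], 'opening': 0.005, 'grasp_force': 0.0}
[322.08046977 247.15702479] 2299 297 348 219 275 [[0.625, -0.0616, 0.144], [0.6223, -0.0623, 0.135]]
[336.33766234 298.90909091] 77 332 341 294 303 [[0.6269, -0.0738, 0.144], [0.6239, -0.0678, 0.135]]
```

View pics/w4.png

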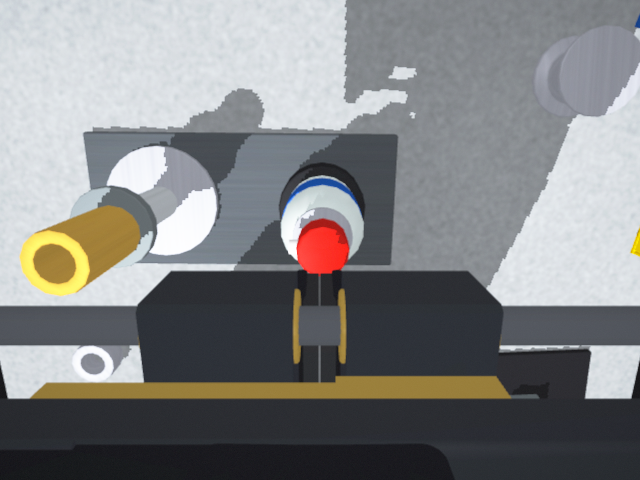

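The red cap is a clean disc at (322,247), and the sleeve stands upright on the pedestal with its bore at (55,262). The cap top works out at (0.625,-0.0616,0.144).

Request:
carry_out(travel=[[0.012,0.002,0.04],[0.024,0.004,0.08],[0.034,0.006,0.12],[0.034,0.006,0.16],[0.034,0.006,0.18]], delta_rot=[[0,0.002,0],[0,0.004,0],[0,0.006,0],[0,0.006,0],[0,0.006,0]], gripper=[-1,-1,-1,-1,-1])

```text
t: 14.0
ee_pos: [0.6254, -0.0612, 0.2198]
tcp_rot: [-3.139, 0.003, 0.248]
contact_force: [-1.0, -0.1, -0.1]
opening: 0.003
grasp_force: 0.0
```

Request:
carry_out(travel=[[0,0,0],[0,0,0.01],[0,0,0.02],[0,0,0.025],[0,0,0.025]], delta_rot=[[0,0,0],[0,0,0],[0,0,0],[0,0,0],[0,0,0]], gripper=[-1,-1,-1,-1,-1])

```text
t: 14.5
ee_pos: [0.6258, -0.0616, 0.2168]
tcp_rot: [-3.14, 0.0, 0.248]
contact_force: [-0.3, -0.5, -0.9]
opening: 0.005
grasp_force: 0.0
```

Request:
carry_out(travel=[[0,0,0.012],[0,0,0.022],[0,0,0.03],[0,0,0.038],[0,0,0.042]], delta_rot=[[0,0,0],[0,0,0],[0,0,0],[0,0,0],[0,0,0]], gripper=[-1,-1,-1,-1,-1])

```text
t: 15.0
ee_pos: [0.6261, -0.0617, 0.2094]
tcp_rot: [-3.141, -0.001, 0.248]
contact_force: [-2.4, 1.0, 7.1]
opening: 0.004
grasp_force: 3.8
```

Request:
carry_out(travel=[[0,0,0.003],[0,0,0.006],[0,0,0.006],[0,0,0.006],[0,0,0.006]], delta_rot=[[0,0,0],[0,0,0],[0,0,0],[0,0,0],[0,0,0]], gripper=[-1,-1,-1,-1,-1])

```text
t: 15.5
ee_pos: [0.6261, -0.0616, 0.2086]
tcp_rot: [-3.141, -0.001, 0.248]
contact_force: [-3.0, 0.3, 7.5]
opening: 0.003
grasp_force: 4.1
```

Request:
carry_out(travel=[[0,0,0.005],[0,0,0.01],[0,0,0.015],[0,0,0.015],[0,0,0.015]], delta_rot=[[0,0,0],[0,0,0],[0,0,0],[0,0,0],[0,0,0]], gripper=[-1,-1,-1,-1,-1])

```text
t: 16.0
ee_pos: [0.6262, -0.0617, 0.207]
tcp_rot: [-3.141, -0.001, 0.248]
contact_force: [-6.8, 1.5, 15.3]
opening: 0.008
grasp_force: 7.6
```

Request:
carry_out(travel=[[0,0,-0.03],[0,0,-0.08],[0,0,-0.15],[0,0,-0.25],[0,0,-0.35]], delta_rot=[[0,0,0],[0,0,0],[0,0,0],[0,0,0],[0,0,0]], gripper=[-1,-1,-1,-1,-1])

```text
t: 16.5
ee_pos: [0.6256, -0.0616, 0.2747]
tcp_rot: [-3.14, 0.001, 0.248]
contact_force: [0.0, -0.7, 0.1]
opening: 0.004
grasp_force: 0.0
```

```bash
python3 - <<'E'
from h import *
st();m=camera_model("wrist");W=snapshot("wrist");save("w5.png",W);S=snapshot("scene");ms=camera_model("scene")
mk,c,a=blob(red(*hsv(W)),(320,200),20);print("cap",c,onz(m,*c,.144))
h,s,v=hsv(W);mk,c,a=blob(brass(h,s,v),(70,240),200);ys,xs=np.nonzero(mk);print("brass",c,a,xs.min(),xs.max(),ys.min(),ys.max())
# bright rim: outline ellipse
rim=mk&(v>200);ry,rx=np.nonzero(rim);
if len(rx)>50:
    hull=cv2.convexHull(np.stack([rx,ry],1).astype(np.int32));e=cv2.fitEllipse(hull);print("rim",e,onz(m,*e[0],.16))
mk,c,a=blob(brass(*hsv(S)),(350,258),30);ys,xs=np.nonzero(mk);print("scene brass",c,a,xs.min(),xs.max(),ys.min(),ys.max(),onz(ms,*c,.13))
mk,c,a=blob(red(*hsv(S)),(337,297),20);print("scene cap",c)
E
```

```text
{'t': 16.5, 'q': [-0.2239, 0.242, 1.5342, 0.0009, 1.3673, 1.0989], 'ee_pos': [0.6256, -0.0616, 0.2747], 'tcp_rot': [-3.1399, 0.0012, 0.2479], 'contact_force': [0.0048, -0.7051, 0.1079], 'opening': 0.0042, 'grasp_force': 0.0}
cap [319.45697168 251.42701525] [ 0.62581319 -0.06149655  0.144     ]
brass [ 75.25020509 267.94093519] 1219 55 95 249 287
rim ((75.27093505859375, 267.9846496582031), (36.336917877197266, 42.33872604370117), 124.494384765625) [0.59021203 0.06192714 0.16      ]
scene brass [433.63106796 280.78640777] 103 425 443 274 285 [0.79534488 0.10650384 0.13      ]
scene cap [336.59292035 297.09734513]
```

```bash
python3 - <<'E'
from h import *
plan(np.array([.5905,.0622,.275]),Rt(.248),1)
E
```

```text
dist 129.5837225719694 mm  turn 0.3058367684494221
travel [-0.027, -0.647, 0.014] rot [0.001, -0.003, -0.0]
```

Request:
carry_out(travel=[[-0.005,-0.13,0],[-0.01,-0.26,0],[-0.016,-0.39,0],[-0.022,-0.52,0],[-0.027,-0.647,0]], delta_rot=[[0,0,0],[0,0,0],[0,0,0],[0,0,0],[0.001,-0.001,0]], gripper=[0.6,0.6,0.6,0.6,0.6])

```text
t: 17.1
ee_pos: [0.588, 0.0635, 0.2731]
tcp_rot: [-3.138, 0.003, 0.248]
contact_force: [-0.1, -0.2, 0.2]
opening: 0.375
grasp_force: 0.0
```

```bash
python3 - <<'E'
from h import *
st();m=camera_model("wrist");W=snapshot("wrist")
h,s,v=hsv(W);x,y=proj(m,[.5905,.0622,.16]);print("expect",x,y)
e=cv2.resize(W[int(y)-120:int(y)+120,int(x)-160:int(x)+160],(640,480));save("w6.png",e)
for b in (brass(h,s,v),brass(h,s,v)&(v>190),brass(h,s,v)&(v<=190)):
    mk,c,a=blob(b,(x,y),200);ys,xs=np.nonzero(mk);print(c,a,xs.min(),xs.max(),ys.min(),ys.max())
E
```

```text
{'t': 17.1, 'q': [-0.0268, 0.1572, 1.6354, 0.0022, 1.3532, 1.2957], 'ee_pos': [0.588, 0.0635, 0.2731], 'tcp_rot': [-3.1384, 0.0035, 0.2478], 'contact_force': [-0.065, -0.1564, 0.1943], 'opening': 0.3746, 'grasp_force': 0.0}
expect 323.33692051331246 257.7013653862459
[324.75732338 245.1053992 ] 3482 292 355 205 287
[329.26948357 259.43098592] 1065 292 355 230 287
[322.79163215 238.78541839] 2414 294 355 205 276
```

View pics/w6.png

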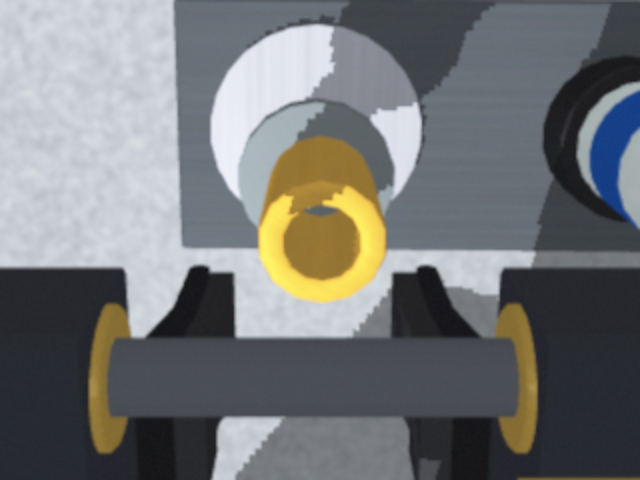

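The crop shows the sleeve rim centred between the fingers, at about full-picture pixel (324,257) against the expected (323.3,257.7). The placement is confirmed, so I descend.

Request:
carry_out(travel=[[0.011,0.011,0.02],[0.011,0.011,0.12],[0.011,0.011,0.23],[0.011,0.011,0.33],[0.011,0.011,0.385]], delta_rot=[[-0.002,0.002,0],[-0.002,0.002,0],[-0.002,0.002,0],[-0.002,0.002,0],[-0.002,0.002,0]], gripper=[0.6,0.6,0.6,0.6,0.6])

```text
t: 17.65
ee_pos: [0.5904, 0.0599, 0.1943]
tcp_rot: [-3.142, 0.002, 0.247]
contact_force: [0.6, 0.1, -0.1]
opening: 0.783
grasp_force: 0.0
```

Request:
carry_out(travel=[[0,0,0],[0,0,0],[0,0,0],[0,0,0],[0,0,0]], delta_rot=[[0,0,0],[0,0,0],[0,0,0],[0,0,0],[0,0,0]], gripper=[0.3,0.1,0,-0.2,-0.3], force=8)

```text
t: 18.15
ee_pos: [0.5918, 0.0611, 0.1982]
tcp_rot: [3.141, -0.003, 0.248]
contact_force: [-0.4, -0.4, -0.2]
opening: 0.425
grasp_force: 0.0
```

Request:
carry_out(travel=[[0,0,0],[0,0,0],[0,0,0],[0,0,0],[0,0,0]], delta_rot=[[0,0,0],[0,0,0],[0,0,0],[0,0,0],[0,0,0]], gripper=[-1,-1,-1,-1,-1], force=20)

```text
t: 18.65
ee_pos: [0.5917, 0.0613, 0.198]
tcp_rot: [3.141, -0.002, 0.248]
contact_force: [-0.9, 2.6, 6.2]
opening: 0.369
grasp_force: 19.9
```

```bash
python3 - <<'E'
from h import *
st();p,r=pose();plan(p+[0,0,.1],r,1)
E
```

```text
{'t': 18.65, 'q': [-0.0294, 0.2311, 1.6973, 0.0004, 1.2107, 1.2932], 'ee_pos': [0.5917, 0.0613, 0.198], 'tcp_rot': [3.1413, -0.0025, 0.2481], 'contact_force': [-0.8799, 2.5895, 6.2458], 'opening': 0.3691, 'grasp_force': 19.943}
dist 100.0 mm  turn 0.0
travel [0.001, 0.0, -0.5] rot [0.0, 0.0, 0.0]
```

Request:
carry_out(travel=[[0,0,-0.02],[0,0,-0.1],[0,0,-0.22],[0,0,-0.36],[0,0,-0.5]], delta_rot=[[0,0,0],[0,0,0],[0,0,0],[0,0,0],[0,0,0]], gripper=[-1,-1,-1,-1,-1], force=30)

```text
t: 19.15
ee_pos: [0.5907, 0.0608, 0.2983]
tcp_rot: [3.141, 0.0, 0.248]
contact_force: [0.8, 0.3, -2.6]
opening: 0.373
grasp_force: 29.9
```

```bash
python3 - <<'E'
from h import *
st();plan(np.array([.385,.32,.28]),Rt(-.213),2)
E
```

```text
{'t': 19.15, 'q': [-0.03, 0.1427, 1.6037, -0.0005, 1.3953, 1.2932], 'ee_pos': [0.5907, 0.0608, 0.2983], 'tcp_rot': [3.1412, 0.0002, 0.2477], 'contact_force': [0.8324, 0.2553, -2.6062], 'opening': 0.3734, 'grasp_force': 29.9381}
dist 331.4320194310765 mm  turn 26.394831963554502
travel [-0.34, -0.754, 0.045] rot [0.0, 0.0, 0.147]
travel [-0.503, -0.657, 0.046] rot [0.0, 0.0, 0.147]
```

Request:
carry_out(travel=[[-0.068,-0.15,0],[-0.136,-0.3,0],[-0.204,-0.45,0],[-0.272,-0.6,0.02],[-0.34,-0.754,0.045]], delta_rot=[[0,0,0.03],[0,0,0.06],[0,0,0.09],[0,0,0.12],[0,0,0.147]], gripper=[-1,-1,-1,-1,-1])

```text
t: 19.65
ee_pos: [0.4874, 0.1911, 0.2888]
tcp_rot: [3.141, -0.002, 0.015]
contact_force: [-0.0, -0.3, -3.3]
opening: 0.368
grasp_force: 29.9
```

Request:
carry_out(travel=[[-0.1,-0.131,0.01],[-0.2,-0.262,0.02],[-0.3,-0.393,0.03],[-0.4,-0.524,0.04],[-0.503,-0.657,0.046]], delta_rot=[[0,0,0.03],[0,0,0.06],[0,0,0.09],[0,0,0.12],[0,0,0.147]], gripper=[-1,-1,-1,-1,-1])

```text
t: 20.15
ee_pos: [0.3845, 0.3208, 0.2791]
tcp_rot: [3.141, -0.001, -0.216]
contact_force: [-0.2, 0.3, -4.0]
opening: 0.371
grasp_force: 29.9
```

Request:
carry_out(travel=[[0,0,0],[0,0,0],[0,0,0],[0,0,0],[0,0,0]], delta_rot=[[0,0,0],[0,0,0],[0,0,0],[0,0,0],[0,0,0]], gripper=[-1,-1,-1,-1,-1])

```text
t: 20.65
ee_pos: [0.3861, 0.3196, 0.2789]
tcp_rot: [-3.142, -0.001, -0.215]
contact_force: [-0.1, -0.3, -2.3]
opening: 0.369
grasp_force: 29.9
```

```bash
python3 - <<'E'
from h import *
st();m=camera_model("wrist");W=snapshot("wrist");save("w7.png",W);np.savez("w7.npz",**m)
print([proj(m,p) for p in([.442,.315,.07],[.442,.315,.02])])
S=snapshot("scene");save("s7.png",S)
E
```

```text
{'t': 20.65, 'q': [0.5344, -0.0695, 1.8588, -0.001, 1.3512, 2.3207], 'ee_pos': [0.3861, 0.3196, 0.2789], 'tcp_rot': [-3.1416, -0.0014, -0.2153], 'contact_force': [-0.1064, -0.3217, -2.3033], 'opening': 0.3693, 'grasp_force': 29.938}
[(np.float64(309.02219390349006), np.float64(144.21374571382754)), (np.float64(310.50149162868865), np.float64(141.27097223205766))]
```

View pics/w7.png

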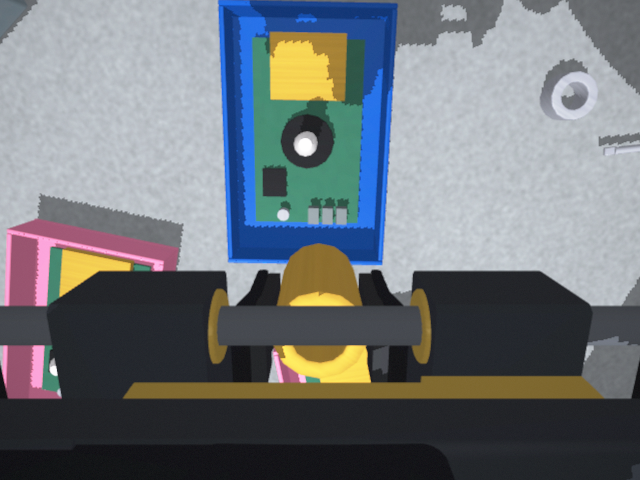

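The stub top is white at (305,144) over its black foot at (307,140). The sleeve is in the fingers, with its lower end edge at row 244.

```bash
python3 - <<'E'
from h import *
m=dict(np.load("w7.npz"));W=cv2.cvtColor(cv2.imread("pics/w7.png"),cv2.COLOR_BGR2RGB);p,r=pose();f=lambda v:np.round(v,4).tolist()
h,s,v=hsv(W)
sub=np.zeros_like(v,bool);sub[100:190,260:350]=1
mk,c,a=blob((v>150)&(s<50)&sub,(305,144),20);ys,xs=np.nonzero(mk);(cx,cy),rad=cv2.minEnclosingCircle(np.stack([xs,ys],1).astype(np.float32))
print("stub",c,a,(cx,cy),rad,f(onz(m,cx,cy,.066)),f(onz(m,*c,.066)))
mk,c,a=blob((v<55)&sub,(307,130),50);ys,xs=np.nonzero(mk);pts=cv2.convexHull(np.stack([xs,ys],1).astype(np.int32));e=cv2.fitEllipse(pts);print("foot",e,xs.min(),xs.max(),ys.min(),ys.max(),f(onz(m,e[0][0]+.5,e[0][1]+.5,.02)))
mk,c,a=blob(brass(h,s,v),(320,280),200);ys,xs=np.nonzero(mk)
vt=ys.min();u=xs[ys==vt].mean();q=onz(m,u,vt,p[2]-.068-.030);print("sleeve low edge",u,vt,"tool xy",f(r.inv().apply(q-p)))
for row in(262,270,278):
    xr=xs[ys==row];print(row,xr.min(),xr.max())
# scene check: stub top
E
```

```text
stub [305.18961625 143.7268623 ] 443 (305.9436950683594, 143.78477478027344) 12.369000434875488 [0.4426, 0.3172, 0.066] [0.4428, 0.3177, 0.066]
foot ((306.7579040527344, 140.48463439941406), (51.17201232910156, 52.420284271240234), 177.60870361328125) 281 332 114 163 [0.4428, 0.3176, 0.02]
sleeve low edge 318.5 244 tool xy [0.0144, -0.0004, 0.098]
262 289 348
270 285 352
278 283 354
```

```bash
python3 - <<'E'
from h import *
plan(np.array([.4446,.3167,.185]),Rt(-.215),1)
E
```

```text
dist 110.66243075143154 mm  turn 0.07380349220411746
travel [0.289, -0.048, 0.469] rot [-0.0, -0.001, -0.0]
```

Request:
carry_out(travel=[[0.07,-0.012,0.05],[0.14,-0.024,0.13],[0.21,-0.036,0.24],[0.289,-0.048,0.36],[0.289,-0.048,0.469]], delta_rot=[[0,0,0],[0,0,0],[0,0,0],[0,0,0],[0,0,0]], gripper=[-1,-1,-1,-1,-1])

```text
t: 21.25
ee_pos: [0.4461, 0.3168, 0.1843]
tcp_rot: [-3.141, -0.003, -0.216]
contact_force: [-0.5, -0.5, -3.1]
opening: 0.374
grasp_force: 29.9
```

Request:
carry_out(travel=[[0,0,0],[0,0,0],[0,0,0],[0,0,0],[0,0,0]], delta_rot=[[0,0,0],[0,0,0],[0,0,0],[0,0,0],[0,0,0]], gripper=[-1,-1,-1,-1,-1])

```text
t: 21.75
ee_pos: [0.4446, 0.3177, 0.1864]
tcp_rot: [-3.14, -0.003, -0.214]
contact_force: [0.4, -0.2, -3.5]
opening: 0.375
grasp_force: 29.9
```

```bash
python3 - <<'E'
from h import *
st();S=snapshot("scene");W=snapshot("wrist")
plan(np.array([.4446,.3167,.17]),Rt(-.215),1)
c1=cv2.resize(S[130:250,300:400],(400,480),interpolation=cv2.INTER_CUBIC);c2=cv2.resize(W[100:400,195:445],(400,480))
save("c8.png",np.hstack([c1,c2]))
E
```

```text
{'t': 21.75, 'q': [0.4765, 0.1336, 1.8333, -0.0007, 1.1713, 2.2613], 'ee_pos': [0.4446, 0.3177, 0.1864], 'tcp_rot': [-3.14, -0.003, -0.2137], 'contact_force': [0.3539, -0.1933, -3.4826], 'opening': 0.3748, 'grasp_force': 29.938}
dist 15.901968297298323 mm  turn 0.1640897023483253
travel [0.002, 0.004, 0.079] rot [-0.001, -0.001, 0.001]
```

View pics/c8.png

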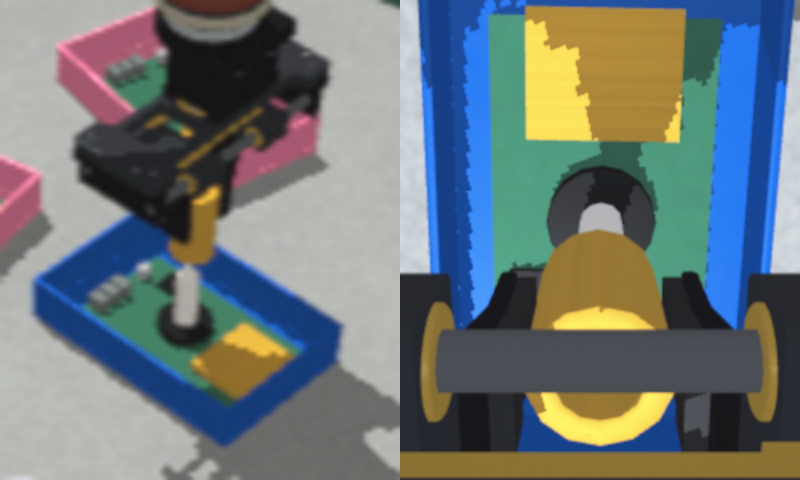

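The wrist crop shows sleeve, stub and foot in one column (about 600). The scene crop shows the sleeve bottom around column 191 over the stub top at about 187. I check that small difference numerically.

```bash
python3 - <<'E'
from h import *
S=snapshot("scene");W=snapshot("wrist");m=camera_model("scene");w=camera_model("wrist");p,r=pose();f=lambda v:np.round(v,4).tolist()
G=S[130:250,300:400];U=cv2.resize(G,None,fx=8,fy=8,interpolation=cv2.INTER_CUBIC);h,s,v=hsv(U)
b=brass(h,s,v);wt=(v>110)&(s<45)
for y in(56,58,60,62,64): 
    xs=np.nonzero(b[y*8+4,30*8:70*8])[0]/8+30; print("brass row",y+130,xs.min()+300 if len(xs) else 0,xs.max()+300 if len(xs) else 0)
for y in(68,69,70,71,72,74,76):
    xs=np.nonzero(wt[y*8+4,38*8:56*8])[0]/8+38; print("stub row",y+130,xs.min()+300 if len(xs) else 0,xs.max()+300 if len(xs) else 0)
print("pred stub top/base, sleeve bottom/top",[f(proj(m,q)) for q in([.4427,.3175,.07],[.4427,.3175,.02],[.4427,.3175,p[2]-.098],[.4427,.3175,p[2]-.068])])
h,s,v=hsv(W);mk,c,a=blob(brass(h,s,v),(320,280),200);ys,xs=np.nonzero(mk);print("low edge",f(r.inv().apply(onz(w,xs[ys==ys.min()].mean(),ys.min(),p[2]-.098)-p)))
E
```

```text
brass row 186 347.25 353.375
brass row 188 347.125 353.125
brass row 190 342.75 352.75
brass row 192 342.75 352.875
brass row 194 344.0 352.0
stub row 198 343.75 349.5
stub row 199 343.875 349.5
stub row 200 343.75 349.25
stub row 201 343.75 349.625
stub row 202 344.0 349.625
stub row 204 343.25 349.5
stub row 206 343.625 349.375
pred stub top/base, sleeve bottom/top [[346.8029, 196.9922], [345.8882, 209.1925], [347.1332, 192.5862], [347.713, 184.8522]]
low edge [0.0142, -0.0005, 0.098]
```

Request:
carry_out(travel=[[0.001,0.003,0.03],[0.001,0.003,0.07],[0.001,0.003,0.1],[0.001,0.003,0.12],[0.001,0.003,0.132]], delta_rot=[[0,-0.001,0],[0,-0.001,0],[0,-0.001,0],[0,-0.001,0],[0,-0.001,0]], gripper=[-1,-1,-1,-1,-1])

```text
t: 22.45
ee_pos: [0.4439, 0.3165, 0.1577]
tcp_rot: [3.141, 0.001, -0.214]
contact_force: [0.3, -0.1, -2.4]
opening: 0.372
grasp_force: 29.9
```

Request:
carry_out(travel=[[0,0,0.005],[0,0,0.01],[0,0,0.015],[0,0,0.02],[0,0,0.02]], delta_rot=[[0,0,0],[0,0,0],[0,0,0],[0,0,0],[0,0,0]], gripper=[-1,-1,-1,-1,-1])

```text
t: 22.95
ee_pos: [0.4442, 0.3167, 0.1547]
tcp_rot: [-3.141, 0.0, -0.214]
contact_force: [-0.7, 0.4, -3.2]
opening: 0.373
grasp_force: 29.9
```

Request:
carry_out(travel=[[0,0,0.015],[0,0,0.03],[0,0,0.045],[0,0,0.06],[0,0,0.075]], delta_rot=[[0,0,0],[0,0,0],[0,0,0],[0,0,0],[0,0,0]], gripper=[-1,-1,-1,-1,-1])

```text
t: 23.45
ee_pos: [0.4442, 0.3167, 0.1393]
tcp_rot: [3.142, 0.0, -0.214]
contact_force: [-0.7, -0.2, -4.3]
opening: 0.37
grasp_force: 29.9
```

Request:
carry_out(travel=[[0,0,0.018],[0,0,0.036],[0,0,0.054],[0,0,0.072],[0,0,0.085]], delta_rot=[[0,0,0],[0,0,0],[0,0,0],[0,0,0],[0,0,0]], gripper=[-1,-1,-1,-1,-1])

```text
t: 23.95
ee_pos: [0.4441, 0.3167, 0.1222]
tcp_rot: [-3.142, 0.001, -0.214]
contact_force: [0.4, 0.5, -3.9]
opening: 0.372
grasp_force: 29.9
```

Request:
carry_out(travel=[[0,0,0.004],[0,0,0.008],[0,0,0.012],[0,0,0.012],[0,0,0.012]], delta_rot=[[0,0,0],[0,0,0],[0,0,0],[0,0,0],[0,0,0]], gripper=[-1,-1,-1,-1,-1])

```text
t: 24.45
ee_pos: [0.4443, 0.3168, 0.1204]
tcp_rot: [-3.141, 0.0, -0.214]
contact_force: [0.1, 0.2, -3.2]
opening: 0.375
grasp_force: 29.9
```

Expected home is around 0.118; continue gently.

Request:
carry_out(travel=[[0,0,0.004],[0,0,0.008],[0,0,0.012],[0,0,0.012],[0,0,0.012]], delta_rot=[[0,0,0],[0,0,0],[0,0,0],[0,0,0],[0,0,0]], gripper=[-1,-1,-1,-1,-1])

```text
t: 24.95
ee_pos: [0.4443, 0.3168, 0.1181]
tcp_rot: [-3.141, 0.0, -0.214]
contact_force: [-0.7, -0.4, -0.8]
opening: 0.375
grasp_force: 29.9
```

Request:
carry_out(travel=[[0,0,0.003],[0,0,0.006],[0,0,0.006],[0,0,0.006],[0,0,0.006]], delta_rot=[[0,0,0],[0,0,0],[0,0,0],[0,0,0],[0,0,0]], gripper=[-1,-1,-1,-1,-1])

```text
t: 25.45
ee_pos: [0.4444, 0.3168, 0.118]
tcp_rot: [-3.142, 0.0, -0.214]
contact_force: [-4.5, -3.1, 9.5]
opening: 0.369
grasp_force: 29.9
```

Request:
carry_out(travel=[[0,0,-0.004],[0,0,-0.004],[0,0,-0.004],[0,0,-0.004],[0,0,-0.004]], delta_rot=[[0,0,0],[0,0,0],[0,0,0],[0,0,0],[0,0,0]], gripper=[-0.2,-0.1,0.1,0.3,0.3])

```text
t: 25.95
ee_pos: [0.4442, 0.3167, 0.1173]
tcp_rot: [-3.141, 0.0, -0.214]
contact_force: [0.5, 0.4, -0.4]
opening: 0.611
grasp_force: 0.0
```

Request:
carry_out(travel=[[0,0,-0.03],[0,0,-0.1],[0,0,-0.25],[0,0,-0.45],[0,0,-0.65]], delta_rot=[[0,0,0],[0,0,0],[0,0,0],[0,0,0],[0,0,0]], gripper=[0.4,0.4,0.4,0.4,0.4])

```text
t: 26.45
ee_pos: [0.444, 0.3166, 0.2497]
tcp_rot: [-3.141, 0.0, -0.214]
contact_force: [1.4, -0.1, -0.7]
opening: 0.694
grasp_force: 0.0
```

Request:
carry_out(travel=[[0,0,0],[0,0,0],[0,0,0],[0,0,0],[0,0,0]], delta_rot=[[0,0,0],[0,0,0],[0,0,0],[0,0,0],[0,0,0]], gripper=[0.4,0.4,0.4,0.4,0.4])

```text
t: 26.95
ee_pos: [0.4437, 0.3163, 0.2461]
tcp_rot: [3.14, 0.002, -0.214]
contact_force: [0.8, -0.4, -0.3]
opening: 0.699
grasp_force: 0.0
```

```bash
python3 - <<'E'
from h import *
st();W=snapshot("wrist");w=camera_model("wrist");S=snapshot("scene");h,s,v=hsv(W)
x,y=proj(w,[.4427,.3175,.08]);mk,c,a=blob(brass(h,s,v),(x,y),300);ys,xs=np.nonzero(mk);print("expect top",x,y,"brass",c,a,xs.min(),xs.max(),ys.min(),ys.max())
print("width at .08",onz(w,xs.min(),y,.08)-onz(w,xs.max()+1,y,.08),"dist px for 34mm at .08:",np.hypot(*np.subtract(proj(w,[.4427,.3175+.017,.08]),proj(w,[.4427,.3175-.017,.08]))))
m=camera_model("scene");mk,c,a=blob(brass(*hsv(S)),(347,202),20);ys,xs=np.nonzero(mk);print("scene brass",c,a,ys.min(),ys.max(),"pred centre",proj(m,[.4427,.3175,.05]),"top/bottom",proj(m,[.4427,.3175,.08]),proj(m,[.4427,.3175,.02]))
save("c9.png",np.hstack([cv2.resize(W,(400,300)),cv2.resize(S,(400,300))]))
E
```

```text
{'t': 26.95, 'q': [0.4745, 0.0691, 1.7836, 0.0003, 1.2916, 2.2592], 'ee_pos': [0.4437, 0.3163, 0.2461], 'tcp_rot': [3.1401, 0.0023, -0.214], 'contact_force': [0.8236, -0.3772, -0.304], 'opening': 0.6991, 'grasp_force': 0.0}
expect top 317.9794789582596 236.8720608726705 brass [317.44993324 227.88963062] 2247 292 343 195 260
width at .08 [0.00709471 0.03264847 0.        ] dist px for 34mm at .08: 52.8269531079551
scene brass [346.37442922 202.3196347 ] 219 192 213 pred centre (np.float64(346.4318029358696), np.float64(201.94165203702954)) top/bottom (np.float64(346.9910493267427), np.float64(194.48177633247238)) (np.float64(345.88822732188845), np.float64(209.1924927800453))
```

```bash
python3 -c "
from rig import job_done; print(job_done())"
```

```text
the job is handed in; nothing more can be done
None
```

The job is handed in at about 27 s: the sleeve was sprayed on the pedestal, then seated on the antenna stub and released, checked by force and camera. I viewed 11 pictures, one over the limit of 10.

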